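# Hold the gearbox cover over its bolt holes

### The arm

A 7-joint arm with a two-finger parallel gripper is mounted at the origin on the work surface. World frame = base frame: x ahead of the robot, y to its left, z up, the work surface at z = 0. Lengths are in m, angles in rad, forces in N, time in s.
With the tool pointing down it reaches from about 0.425 to 0.825 m from the base axis. Payload 3.6 kg.
Tool frame: the origin (TCP) lies between the finger pads; the fingertips stand 14 mm ahead of it and the grasp point (between the pads) lies 5 mm behind it (arm.tip_extent is the distance from the TCP to the fingertips, in m); y points along the fingers, z is the direction in which the jaws open and shut, and the axes are right-handed (so a half turn about y gives the same grasp; the last joint's range is limited). The gripper opens to 93 mm and grips with 3 to 60 N. Pads are 15 mm wide; open, the fingers measure 128 mm over their backs; the gripper's body (75 mm by 188 mm) begins 65 mm behind the grasp point.
Start: joints at [-1.149, 0.615, -0.013, 1.423, 0.008, 1.103, -0.04], TCP at [0.281, 0.586, 0.233] pointing down, gripper open.
Joint ranges: [-3.12, 3.12], [-0.3, 2.06], [-1.34, 1.32], [0.26, 2.42], [-1.36, 4.5], [0.01, 1.98], [-2.84, 2.84]. Speed limits (rad/s): [2.79, 2.79, 3.14, 3.14, 3.14, 3.14, 3.14].

### API

Orientations are given as a unit quaternion [w, x, y, z].
In Python, from rig import arm gives the robot as it stands.
- The arm moves only by the shell command python3 -m handwheel 'ROWS' [FORCE]. ROWS is JSON, a list of rows, each a list of 7 numbers: the shift along the tool's x, y, z in m, then the turn, a rotation vector about the tool's x, y, z in rad, then the finger opening in m, from 0 to 0.093. A call has 1 to 8 rows; each row shifts and turns the pose as measured when the row begins, along the tool's axes as they then stand; what a row does not reach is not made up. A row lasts 1/8 s, in which the tool goes at most 62.5 mm and 10.7 degrees, less where a joint would pass 70% of its speed; a pose out of reach is approached as far as the arm can. A call with a gripper value outside its range is refused whole. The fingers move at their own pace and stop on an object; FORCE is the grip in N (left out, the last holds). Time passes only in rows, so rows that do not move let the fingers close. It gives the time, the measured TCP pose, the force and the opening at its end, in the units of the state.
- arm.sense(): the state, without advancing time (a new reading comes with each control period).
- arm.snapshot(name): name is "scene" or "top" or "wrist"; returns the picture (400x640x3 uint8, red, green, blue); there is no depth.
- arm.get_calibration(name): a dict with "fov_y" (degrees; the focal length in pixels is half the picture's height over the tangent of half this angle, whatever the lens; pixels are square), "cx", "cy" (the principal point, pixels), "R" (3x3) and "t" (3): a world point X has camera coordinates R X + t. Camera axes: x right, y down, z forward; pixel columns grow to the right and rows downward; lengths in m; the calibration is good to about 2 mm. A picture is of the moment at which its call begins: read the wrist's pose just before it. get_calibration takes no time and is no camera call; for the wrist camera it gives the pose at the moment of the call.
- arm.sign_off(): hands the job in, once; it reports no verdict.
The state is a dict: "time": time; "joints": joint angles; "joint_vel": joint speeds; "joint_torque": joint torques, N m; "tool_pos": TCP position; "tool_rot": TCP orientation; "force": force on the tool from outside, world axes, zero at the start; "wrist_torque": the same for the moment, N m; "gripper_width": finger opening in m.
Only numpy, scipy, OpenCV 4.12 (cv2) and the standard library are available. Lean on these libraries where they do the work, as an engineer would, in place of code of your own. Each camera call takes 0.05 s, during which the arm holds its last target. There are 200 camera calls.

### The job

Take the green gearbox cover by its handle, lift it up and off the two hooks of the draining stand, and hold it level about 20 mm (10 to 30 mm) above the open gearbox's flange, its four holes lined up over the four threaded holes, so that I can start the screws. Do not let the cover touch the gearbox, and leave the tools, the tin and the can where they are. Finish while still holding the cover there, steady: do not set it down or let go.

Things in the scene. Friction and masses are not known exactly. Their poses are not given: they have to be found in the camera images.
- cover: the gearbox's cover: a green plate 120 mm (its x) by 190 mm (its y) by 6 mm thick with a steel bow handle on top, 0.35 to 0.6 kg; origin at the centre of the underside, z up through the handle. It starts hanging level by the handle on the two prongs of the stand, held only by its weight: it can swing about the bar and turn if pushed. It is the same either way round (half a turn about z changes nothing).
- cover_handle (a point): middle of the handle's grip bar, 58 mm above the cover's underside: a level round steel bar 10 mm thick along the cover's y, straight for 108 mm, with a leg down to the plate at each end (leg centres 62 mm either side of the middle); about 45 mm of free air between the bar and the plate's top. While it hangs, the prongs pass under the bar near 42 mm to either side of the middle, so the middle 65 mm of the bar is free to grip from above.
- stand: steel draining stand, fixed to the bench: base plate 235 by 230 mm with a shallow drip tray, an upright tube 25 mm square on its far side (centre 120 mm along the stand's +x, top 233 mm above the bench), and a double hook: two round prongs 8 mm thick, 84 mm apart, that come from a cross plate (front face 97 mm along +x of the seat) towards the stand's -x (the robot's side) and turn up at the end. Origin on the bench straight below the hook seat.
- hook_seat (a point): where the middle of the handle bar rests in the double hook (bar centre, 235 mm above the bench). The upturned prong tips lie about 15 mm towards the stand's -x from here and their tops are 9 mm above the resting bar's centre, so the bar must be raised by more than 15 mm before it can leave towards -x; the plate's top meets the prongs from below if it is raised by more than 35 mm, so 20 to 30 mm is right until the cover is out (about 100 mm or more towards -x).
- gearbox: green cast gearbox housing, open on top, fixed to the bench: foot plate 150 by 200 mm, machined bright flange on top 120 mm (its x) by 190 mm (its y), 105 mm above the bench, with a 74 by 144 mm opening with gears inside (all below the flange). A 22 mm thick shaft stub sticks out 33 mm beyond the flange at its -y end (24 mm to the -x side of its middle), 58 mm above the bench. Origin at the centre of the underside, z up.
- cover_hole0 (a point): centre of the cover's 11 mm through hole at its -x -y corner, at the underside of the plate: (-49, -84) mm in the cover's x, y
- gearbox_hole0 (a point): mouth of the 8 mm threaded hole at the flange's -x -y corner, on the flange's top face: (-49, -84) mm in the gearbox's x, y
- cover_hole1 (a point): centre of the cover's 11 mm through hole at its -x +y corner, at the underside of the plate: (-49, +84) mm in the cover's x, y
- gearbox_hole1 (a point): mouth of the 8 mm threaded hole at the flange's -x +y corner, on the flange's top face: (-49, +84) mm in the gearbox's x, y
- cover_hole2 (a point): centre of the cover's 11 mm through hole at its +x +y corner, at the underside of the plate: (+49, +84) mm in the cover's x, y
- gearbox_hole2 (a point): mouth of the 8 mm threaded hole at the flange's +x +y corner, on the flange's top face: (+49, +84) mm in the gearbox's x, y
- cover_hole3 (a point): centre of the cover's 11 mm through hole at its +x -y corner, at the underside of the plate: (+49, -84) mm in the cover's x, y
- gearbox_hole3 (a point): mouth of the 8 mm threaded hole at the flange's +x -y corner, on the flange's top face: (+49, -84) mm in the gearbox's x, y
- screw_tin: low round red tin, 76 mm across and 26 mm high, holding the cover screws; origin at the centre of its underside
- wrench: steel open-ended wrench 170 mm long lying flat; leave it alone
- paint_can: dark paint can, 100 mm across, 120 mm high; origin at the centre of its underside
- screwdriver: red-handled screwdriver lying flat; leave it alone
- hammer: wooden-handled hammer lying flat; leave it alone
- pliers: yellow-handled pliers lying flat, about 175 mm long; leave it alone
- file: flat file with a wooden handle, about 250 mm long, lying flat; leave it alone

How it is judged:
By the outcome, as a careful person would: the job done as asked, in the order asked, and still so for the second after the job is handed in, while the arm keeps its last pose, push and grip.
It also fails if it takes over 48 s, if anything falls off the work surface, if the arm or the gripper's body presses on something with over 40 N, if the wrist force passes 120 N, or if a joint passes its speed limit or range.

## Working session

There is one attempt and no reset: what is moved stays moved. The work goes in short steps, Python scripts to look and compute and a shell command to move; the robot and the scene stay as the last step left them, time stands still between calls to the robot, and variables do not carry over. Pictures are saved under pics/ and viewed, about 8 in all and at most 12, crops included, and the job is handed in when it is done.

```bash
mkdir -p pics; ls; python3 - <<'E'
from rig import arm
import cv2,numpy as np
np.set_printoptions(precision=4,suppress=True)
s=arm.sense();print(s)
for n in("scene","top"):
    im=arm.snapshot(n);cv2.imwrite(f"pics/{n}0.png",im[:,:,::-1]);print(n,arm.get_calibration(n))
E
```

```text
pics
{'time': 0.0, 'joints': array([-1.1495,  0.6159, -0.0126,  1.4249,  0.0081,  1.1034, -0.0404]), 'joint_vel': array([ 0.0008,  0.0001, -0.0003,  0.0009, -0.0008,  0.0008, -0.0008]), 'joint_torque': array([  0.    , -45.8943,   0.2093, -16.5739,  -0.061 ,   0.0207,
         0.0002]), 'tool_pos': array([0.2811, 0.5852, 0.2315]), 'tool_rot': array([-0.6886,  0.6903, -0.1572,  0.1568]), 'force': array([-0.6996,  0.0025, -0.452 ]), 'wrist_torque': array([-0.0191, -0.0123,  0.0049]), 'gripper_width': 0.09255106209004096}
scene {'fov_y': 47.70054665948719, 'cx': 318.4938503161278, 'cy': 192.9288787557355, 'R': array([[ 0.0804,  0.9966,  0.0198],
       [ 0.5257, -0.0256, -0.8503],
       [-0.8469,  0.0788, -0.526 ]]), 't': array([-0.0504, -0.1727,  2.3367])}
top {'fov_y': 47.18231879843891, 'cx': 315.5884911854791, 'cy': 199.63419067513394, 'R': array([[ 0.0138, -0.9998,  0.0132],
       [-0.9902, -0.0155, -0.1387],
       [ 0.1389, -0.0112, -0.9902]]), 't': array([-0.0048,  0.5802,  1.4777])}
```

View pics/top0.png

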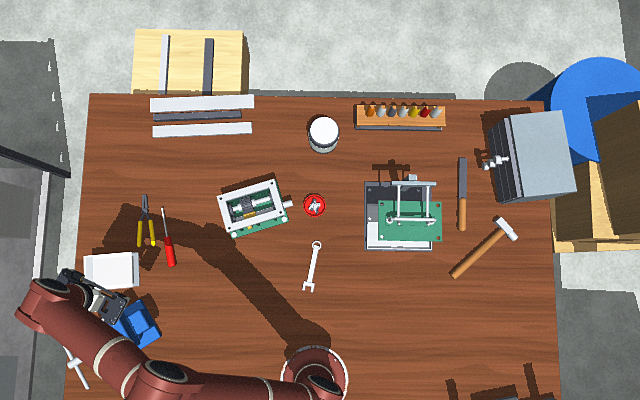

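View pics/scene0.png

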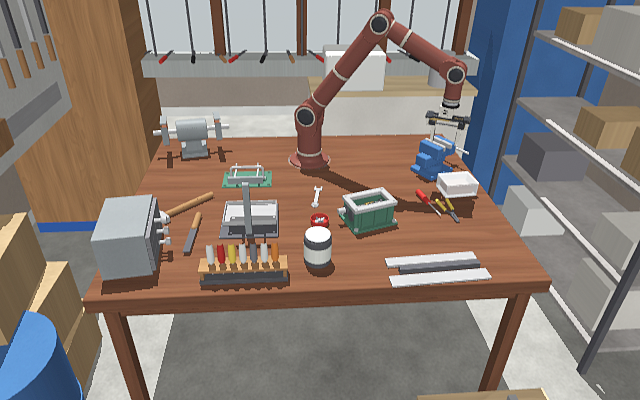

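The top view shows the gearbox near (252,203) and the cover on the stand near (410,218). The scene view confirms both. I'll enlarge these two areas.

```bash
python3 - <<'E'
import cv2,numpy as np
t=cv2.imread("pics/top0.png")
a=cv2.resize(t[165:260,350:460],None,fx=5,fy=5,interpolation=cv2.INTER_CUBIC)[:, :400] if 0 else cv2.resize(t[160:260,355:455],(400,400),interpolation=cv2.INTER_CUBIC)
b=cv2.resize(t[155:255,205:305],(400,400),interpolation=cv2.INTER_CUBIC)
cv2.imwrite("pics/c1.png",np.hstack([a,b]))
E
```

```text
(no output)
```

View pics/c1.png

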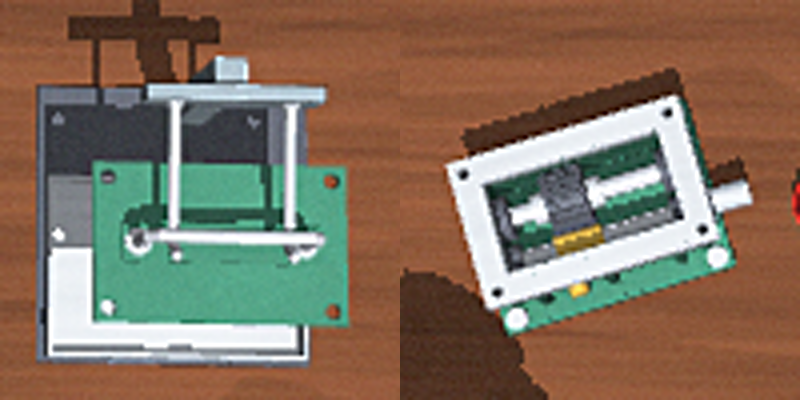

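The crops show the handle bar from crop (132,238) to (322,240). The cover's holes are at (108,177), (332,182), (332,312) and (108,307). The flange holes are at (463,175), (668,114), (703,229) and (498,292), and the shaft stub is on the right (the gearbox's -y end). I'll cast rays onto the known heights.

```bash
cat > h.py <<'E'
import numpy as np,cv2
from scipy.spatial.transform import Rotation as R
np.set_printoptions(precision=4,suppress=True)
def K(c):
    f=200/np.tan(np.radians(c['fov_y']/2)); return np.array([[f,0,c['cx']],[0,f,c['cy']],[0,0,1]])
def ray(c,uv,z):
    d=np.c_[np.atleast_2d(uv).astype(float),np.ones(len(np.atleast_2d(uv)))]@np.linalg.inv(K(c)).T@c['R']
    o=-c['R'].T@c['t']; return o+d*((z-o[2])/d[:,2])[:,None]
def proj(c,X):
    p=(np.atleast_2d(X)@c['R'].T+c['t'])@K(c).T; return p[:,:2]/p[:,2:]
def rect(P,name):  # 4 corner points in order
    P=np.asarray(P); print(name,'centre',P.mean(0),'sides',np.linalg.norm(np.roll(P,-1,0)-P,axis=1)[:,] )
def fit(model,P):  # 2D rigid fit: P ~ Rot(a) model + c
    m=np.asarray(model)-np.mean(model,0);q=P-P.mean(0)
    a=np.arctan2((m[:,0]*q[:,1]-m[:,1]*q[:,0]).sum(),(m*q).sum())
    r=np.array([[np.cos(a),-np.sin(a)],[np.sin(a),np.cos(a)]])
    c=P.mean(0)-r@np.mean(model,0)
    return c,a,np.linalg.norm((model@r.T+c)-P,axis=1)*1e3
H=np.array([[-.049,-.084],[-.049,.084],[.049,.084],[.049,-.084]])
E
python3 - <<'E'
from h import *
from rig import arm
c=arm.get_calibration("top"); t=cv2.imread("pics/top0.png")
hsv=cv2.cvtColor(t,cv2.COLOR_BGR2HSV)
def o(p,x0,y0): return np.array([x0+(p[0]+.5)/4-.5,y0+(p[1]+.5)/4-.5])
# gearbox order hole0(-x,-y): right-bottom ; hole1 left-bottom; hole2 left-top; hole3 right-top
g=[o(p,205,155) for p in [(303,229),(98,292),(63,175),(268,114)]]
gray=cv2.cvtColor(t,cv2.COLOR_BGR2GRAY).astype(float)
gs=[]
for p in g:
    x,y=np.round(p).astype(int);w=gray[y-2:y+3,x-2:x+3];wt=np.clip(np.percentile(w,80)-w-40,0,None)
    yy,xx=np.mgrid[y-2:y+3,x-2:x+3];gs.append([(xx*wt).sum()/wt.sum(),(yy*wt).sum()/wt.sum()])
print(np.array(g)-gs)
for q in(g,gs):
    P=ray(c,q,.105)[:,:2];print('gear',P.tolist(),*fit(H,P))
# white flange minAreaRect
m=((hsv[...,1]<40)&(hsv[...,2]>200)).astype(np.uint8);roi=np.zeros_like(m);roi[170:240,212:286]=1
k=cv2.connectedComponents(m*roi)[1];l=np.bincount(k[k>0]).argmax()
ys,xs=np.where(k==l);pts=ray(c,np.c_[xs,ys],.105)[:,:2].astype(np.float32)
r=cv2.minAreaRect(pts*1000);print('flange',r)
# cover
q=[o(p,355,160) for p in [(332,312),(108,307),(108,177),(332,182)]]
P=ray(c,q,.183)[:,:2];print('cover holes',*fit(H,P))
gm=((hsv[...,0]>60)&(hsv[...,0]<90)&(hsv[...,1]>90)&(hsv[...,2]>40)).astype(np.uint8);roi[:]=0;roi[190:250,370:450]=1
ys,xs=np.where(gm*roi);r=cv2.minAreaRect((ray(c,np.c_[xs,ys],.183)[:,:2]*1000).astype(np.float32));print('cover',r)
B=ray(c,[o((132,238),355,160),o((322,240),355,160)],.235);print('bar',B,B.mean(0),np.linalg.norm(B[0]-B[1]))
s=arm.sense();print(R.from_quat(s['tool_rot'],scalar_first=True).as_matrix())
E
```

```text
[[ 0.1849 -0.011 ]
 [ 0.2546 -0.059 ]
 [-0.0301  0.2118]
 [ 0.2093  0.3555]]
gear [[0.5303538847434748, 0.11509290430279975], [0.47818564737737734, 0.274520733390984], [0.5704175836309073, 0.3058493867000204], [0.6220094775015728, 0.14518526893439937]] [0.5502 0.2102] 0.3157066735969134 [0.6095 0.6634 0.7027 0.9549]
gear [[0.5303100879331972, 0.1156752022634452], [0.4779886857148908, 0.27531029187816636], [0.5710957815672683, 0.30578328931134363], [0.6231474483356529, 0.14588215909861973]] [0.5506 0.2107] 0.315643868550617 [0.1924 0.0119 0.0733 0.2014]
flange ((550.9988403320312, 210.9019775390625), (119.92599487304688, 189.8240203857422), 18.116554260253906)
cover holes [ 0.5011 -0.2767] -0.009149757043557034 [0.8599 0.2601 0.4319 0.5984]
cover ((502.05419921875, -276.43756103515625), (189.3547821044922, 120.35089111328125), 89.50535583496094)
bar [[ 0.4996 -0.202   0.235 ]
 [ 0.5002 -0.339   0.235 ]] [ 0.4999 -0.2705  0.235 ] 0.1369956421982888
[[ 0.9014 -0.001   0.4329]
 [-0.4329 -0.0021  0.9014]
 [ 0.     -1.     -0.0023]]
```

Flange centre (0.5506, 0.2107) with yaw 18.1°; hole fit residual 0.2 mm and size 120×190, as it should be. Cover centre (0.5015, -0.2766) with yaw -0.5°, also 120×190. First move: lift and turn the jaws so they open along world x.

```bash
python3 -m handwheel '[[0,-0.014,0,0,0.162,0,0.093],[0,-0.014,0,0,0.162,0,0.093],[0,-0.014,0,0,0.162,0,0.093],[0,-0.014,0,0,0.162,0,0.093],[0,-0.014,0,0,0.162,0,0.093],[0,-0.014,0,0,0.162,0,0.093],[0,-0.014,0,0,0.162,0,0.093]]' 20
cat > st.py <<'E'
from h import *
import sys
from rig import arm
# usage: st.py x y z heading_deg  -> tool-frame shift/turn to target (tool down, tool z at heading)
s=arm.sense();M=R.from_quat(s['tool_rot'],scalar_first=True).as_matrix()
x,y,z,h=map(float,sys.argv[1:]);h=np.radians(h)
zz=np.array([np.cos(h),np.sin(h),0]);yy=np.array([0,0,-1.]);T=np.c_[np.cross(yy,zz),yy,zz]
print('t',s['time'],'pos',s['tool_pos'],'w',s['gripper_width'],'F',s['force'],'q',s['joints'])
print('shift',M.T@(np.array([x,y,z])-s['tool_pos']),'turn',R.from_matrix(M.T@T).as_rotvec())
E
python3 st.py 0.53 0.2 0.33 -0.5
```

```text
time: 0.98
tool_pos: [0.2797, 0.5827, 0.3258]
tool_rot: [-0.482, 0.494, -0.51, 0.514]
force: [-0.4, -0.7, -0.8]
gripper_width: 0.0927
t 0.975 pos [0.2797 0.5827 0.3258] w 0.09274498970441347 F [-0.4098 -0.651  -0.7701] q [-1.3194  0.5687  0.3019  1.2714 -0.1648  1.3428 -1.0706]
shift [ 0.3703 -0.0004  0.2685] turn [ 0.0077 -0.0395  0.0155]
```

```bash
python3 -m handwheel '[[0.046,0,0.034,0.001,-0.005,0.002,0.093],[0.046,0,0.034,0.001,-0.005,0.002,0.093],[0.046,0,0.034,0.001,-0.005,0.002,0.093],[0.046,0,0.034,0.001,-0.005,0.002,0.093],[0.046,0,0.034,0.001,-0.005,0.002,0.093],[0.046,0,0.034,0.001,-0.005,0.002,0.093],[0.046,0,0.034,0.001,-0.005,0.002,0.093],[0.046,0,0.034,0.001,-0.005,0.002,0.093]]'
python3 st.py 0.49 -0.2766 0.33 -0.5
```

```text
time: 1.98
tool_pos: [0.5436, 0.203, 0.3231]
tool_rot: [-0.501, 0.503, -0.5, 0.497]
force: [-0.0, 0.8, -0.5]
gripper_width: 0.093
t 1.975 pos [0.5436 0.203  0.3231] w 0.09301571516995658 F [-0.0434  0.8224 -0.492 ] q [-0.6246  0.4506  0.367   1.4925 -0.1685  1.2346 -0.2272]
shift [ 0.4792 -0.0068 -0.0572] turn [ 0.0055  0.0162 -0.0005]
```

```bash
python3 -m handwheel '[[0.056,-0.001,-0.007,0,0.002,0,0.093],[0.056,-0.001,-0.007,0,0.002,0,0.093],[0.056,-0.001,-0.007,0,0.002,0,0.093],[0.056,-0.001,-0.007,0,0.002,0,0.093],[0.056,-0.001,-0.007,0,0.002,0,0.093],[0.056,-0.001,-0.007,0,0.002,0,0.093],[0.056,-0.001,-0.007,0,0.002,0,0.093],[0.028,-0.001,0,0,0.002,0,0.093]]'
python3 st.py 0.5015 -0.2766 0.305 -0.5
python3 - <<'E'
from h import *
from rig import arm
c=arm.get_calibration("wrist");im=arm.snapshot("wrist");cv2.imwrite("pics/w1.png",im[:,:,::-1])
print(c, proj(c,[[.5015,-.2766,.235],[.501,-.2226,.235],[.502,-.3306,.235]]))
for h in H: print(proj(c,[[.5015+h[0]+.009*h[1],-.2766+h[1]-.009*h[0],.183]]))
E
```

```text
time: 2.98
tool_pos: [0.491, -0.233, 0.3282]
tool_rot: [0.493, -0.5, 0.506, -0.501]
force: [0.2, 0.1, -0.1]
gripper_width: 0.0929
t 2.975 pos [ 0.491  -0.233   0.3282] w 0.09294772933151485 F [ 0.249   0.1281 -0.1076] q [ 0.0749  0.3975  0.4865  1.5836 -0.1864  1.2169  0.5812]
shift [0.0434 0.0232 0.0114] turn [ 0.011  -0.0055  0.0021]
{'fov_y': 71.99158457399989, 'cx': 320.17160642696683, 'cy': 205.62804532517285, 'R': array([[ 0.9998, -0.0146, -0.0113],
       [-0.0111, -0.9647,  0.263 ],
       [-0.0147, -0.2629, -0.9647]]), 't': array([-0.4906, -0.275 ,  0.4269])} [[332.8399 255.5422]
 [332.1452 201.2968]
 [333.4641 304.2844]]
[[291.1032 299.7034]]
[[285.8606 162.139 ]]
[[377.809  161.7373]]
[[371.0205 299.8486]]
```

View pics/w1.png

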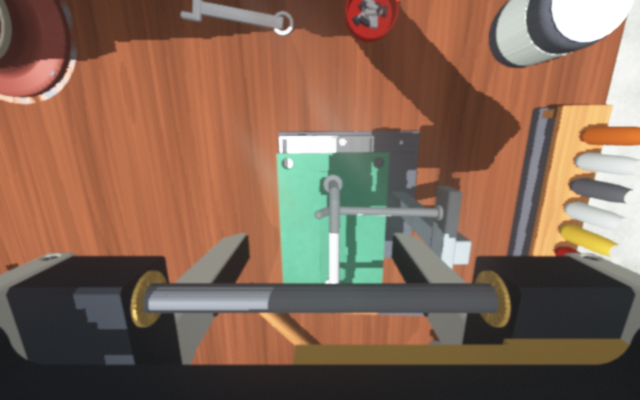

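The wrist view shows the bar at column ~333 (predicted 333) and cover holes at (288,163) and (379,162), predicted (286,162) and (378,162). They agree, so I'll centre above the bar and then descend.

```bash
python3 -m handwheel '[[0.022,0.008,0.006,0.004,-0.002,0,0.093],[0.022,0.008,0.006,0.004,-0.002,0,0.093],[0,0,0,0.002,0,0,0.093],[0,0,0,0,0,0,0.093]]'
python3 st.py 0.502 -0.2766 0.230 -0.5
```

```text
time: 3.52
tool_pos: [0.5015, -0.2793, 0.3105]
tool_rot: [0.495, -0.498, 0.504, -0.503]
force: [-0.1, 0.3, 0.1]
gripper_width: 0.093
t 3.525 pos [ 0.5015 -0.2793  0.3105] w 0.09297246437579725 F [-0.1346  0.286   0.1386] q [ 0.1643  0.4604  0.481   1.5373 -0.2188  1.2003  0.6688]
shift [-0.0029  0.0805  0.0007] turn [ 0.0035 -0.0048  0.0016]
```

```bash
python3 -m handwheel '[[-0.001,0.015,0,0.001,-0.002,0,0.093],[-0.001,0.015,0,0.001,-0.002,0,0.093],[-0.001,0.015,0,0.001,0,0,0.093],[0,0.015,0,0,0,0,0.093],[0,0.010,0,0,0,0,0.093],[0,0.008,0,0,0,0,0.093],[0,0,0,0,0,0,0.093]]'
python3 st.py 0.502 -0.2766 0.230 -0.5
python3 - <<'E'
from h import *
from rig import arm
c=arm.get_calibration("wrist");im=arm.snapshot("wrist");cv2.imwrite("pics/w2.png",im[:,:,::-1])
print(proj(c,[[.5015,-.2766,.235],[.501,-.2226,.235],[.502,-.3306,.235]]))
E
```

```text
time: 4.4
tool_pos: [0.5021, -0.2695, 0.2274]
tool_rot: [0.5, -0.499, 0.501, -0.499]
force: [-0.7, 0.2, -0.0]
gripper_width: 0.0926
t 4.4 pos [ 0.5021 -0.2695  0.2274] w 0.09259760169868539 F [-0.6915  0.1802 -0.0067] q [ 0.1703  0.5253  0.448   1.6779 -0.2632  1.0003  0.7083]
shift [ 0.0071 -0.0027 -0.0001] turn [ 0.0007  0.0077 -0.0025]
[[319.0963 274.2844]
 [317.9012 181.69  ]
 [320.0982 351.9097]]
```

View pics/w2.png

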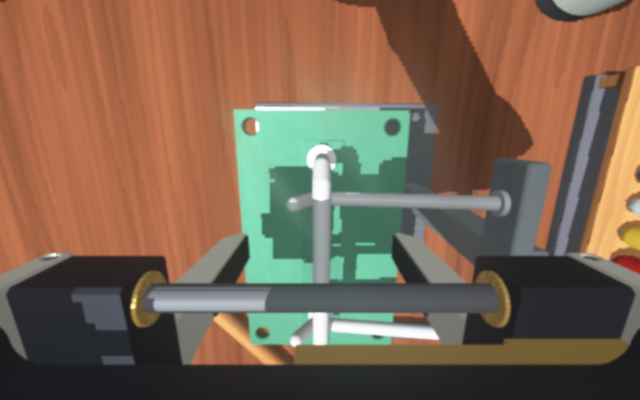

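All four cover holes are visible, at (251,126), (393,127), (377,333) and (263,333), with the bar at column 321 and the prongs at rows 201 and 327. I'll measure the bar centre from these.

```bash
python3 - <<'E'
from h import *
from rig import arm
c=arm.get_calibration("wrist")
P=ray(c,[(263,333),(251,126),(393,127),(377,333)],.183)[:,:2]
print(fit(H,P),P)
print(ray(c,[(321,201),(321,327),(321,240)],.235))
E
```

```text
(array([ 0.5029, -0.2773]), np.float64(-0.008621763873928443), array([1.1073, 0.9587, 0.7959, 1.6406])) [[ 0.4542 -0.3605]
 [ 0.4553 -0.1936]
 [ 0.5522 -0.1944]
 [ 0.5499 -0.3607]]
[[ 0.5029 -0.2334  0.235 ]
 [ 0.5028 -0.3129  0.235 ]
 [ 0.5028 -0.2559  0.235 ]]
```

```bash
python3 -m handwheel '[[0.005,-0.001,0,0,0.004,-0.001,0.093],[0.003,-0.002,0,0,0.004,-0.001,0.093],[0,0,0,0,0,0,0.093]]'
python3 st.py 0.5025 -0.277 0.230 -0.5
```

```text
time: 4.82
tool_pos: [0.5029, -0.2794, 0.2324]
tool_rot: [-0.498, 0.497, -0.501, 0.504]
force: [-0.1, 0.7, 0.6]
gripper_width: 0.0929
t 4.825 pos [ 0.5029 -0.2794  0.2324] w 0.09286202070288074 F [-0.1421  0.6788  0.6394] q [ 0.1823  0.5266  0.4532  1.6603 -0.2625  1.0119  0.7111]
shift [-0.0024  0.0024 -0.0005] turn [-0.0029 -0.0017  0.0019]
```

```bash
python3 -m handwheel '[[-0.002,0.002,-0.0005,0,0,0,0.093],[0,0,0,0,0,0,0.05],[0,0,0,0,0,0,0.02],[0,0,0,0,0,0,0],[0,0,0,0,0,0,0],[0,0,0,0,0,0,0]]' 20
python3 st.py 0.5025 -0.277 0.230 -0.5
```

```text
time: 5.58
tool_pos: [0.5025, -0.277, 0.2304]
tool_rot: [-0.498, 0.497, -0.501, 0.504]
force: [0.6, -0.1, 0.2]
gripper_width: 0.0477
t 5.575 pos [ 0.5025 -0.277   0.2304] w 0.04774673744614191 F [ 0.5954 -0.1377  0.1506] q [ 0.179   0.5262  0.4522  1.6674 -0.2634  1.0051  0.7094]
shift [ 0.      0.0004 -0.    ] turn [-0.0032 -0.0013  0.0017]
```

```bash
python3 -m handwheel '[[0,0,0,0,0,0,0],[0,0,0,0,0,0,0],[0,0,0,0,0,0,0],[0,0,0,0,0,0,0],[0,0,0,0,0,0,0],[0,0,0,0,0,0,0]]' 20;  python3 -m handwheel '[[0,0,0,0,0,0,0],[0,0,0,0,0,0,0],[0,0,0,0,0,0,0]]' 55
python3 st.py 0.5025 -0.277 0.255 -0.5
```

```text
time: 6.32
tool_pos: [0.5026, -0.277, 0.2304]
tool_rot: [-0.498, 0.497, -0.501, 0.504]
force: [0.1, -0.6, -0.0]
gripper_width: 0.0093
time: 6.7
tool_pos: [0.5026, -0.277, 0.2304]
tool_rot: [-0.498, 0.497, -0.501, 0.504]
force: [-0.1, 0.3, -0.8]
gripper_width: 0.0087
t 6.7 pos [ 0.5026 -0.277   0.2304] w 0.008655443667600163 F [-0.0528  0.3063 -0.8377] q [ 0.179   0.5262  0.4523  1.6673 -0.2634  1.005   0.7093]
shift [ 0.     -0.0246 -0.    ] turn [-0.0033 -0.0014  0.0017]
```

Gripped: the opening is about 9 mm on the 10 mm bar. Lifting 25 mm slowly.

```bash
python3 -m handwheel '[[0,-0.004,0,0,0,0,0],[0,-0.004,0,0,0,0,0],[0,-0.005,0,0,0,0,0],[0,-0.005,0,0,0,0,0],[0,-0.005,0,0,0,0,0],[0,-0.003,0,0,0,0,0],[0,0,0,0,0,0,0]]'
python3 st.py 0.392 -0.276 0.255 -0.5
```

```text
time: 7.58
tool_pos: [0.5007, -0.2755, 0.2556]
tool_rot: [0.497, -0.498, 0.504, -0.501]
force: [-0.2, -0.5, -5.3]
gripper_width: 0.0083
t 7.575 pos [ 0.5007 -0.2755  0.2556] w 0.00834576838928153 F [-0.2345 -0.517  -5.2503] q [ 0.171   0.5014  0.4627  1.6322 -0.2471  1.0697  0.6945]
shift [ 0.0016  0.0009 -0.1087] turn [ 0.0027 -0.0014 -0.0017]
```

```bash
python3 -m handwheel '[[0,0,-0.006,0,0,0,0],[0,0,-0.010,0,0,0,0],[0,0,-0.014,0,0,0,0],[0,0,-0.014,0,0,0,0]]'
python3 st.py 0.390 -0.276 0.2555 -0.5
```

```text
time: 8.07
tool_pos: [0.4535, -0.2748, 0.2552]
tool_rot: [0.497, -0.498, 0.504, -0.501]
force: [-0.3, -0.7, -4.6]
gripper_width: 0.0087
t 8.075 pos [ 0.4535 -0.2748  0.2552] w 0.00865950918893995 F [-0.2866 -0.6529 -4.6246] q [ 0.1832  0.437   0.4737  1.7435 -0.2276  1.0207  0.7296]
shift [ 0.0018 -0.     -0.0635] turn [ 0.0044 -0.0011 -0.0022]
```

```bash
python3 -m handwheel '[[0,0,-0.014,0.001,0,0,0],[0,0,-0.014,0.001,0,0,0],[0,0,-0.014,0.001,0,0,0],[0,0,-0.012,0.001,0,0,0],[0,0,-0.010,0,0,0,0],[0,0,-0.006,0,0,0,0],[0,0,0,0,0,0,0]]'
python3 st.py 0.390 -0.276 0.30 -0.5
python3 - <<'E'
from h import *
from rig import arm
im=arm.snapshot("wrist")[:,:,::-1];im2=arm.snapshot("scene")[:,:,::-1]
cv2.imwrite("pics/w3.png",np.vstack([cv2.resize(im,(480,300)),cv2.resize(im2[120:320,180:500],(480,300))]))
E
```

```text
time: 8.95
tool_pos: [0.3767, -0.2746, 0.2562]
tool_rot: [0.498, -0.496, 0.503, -0.503]
force: [-1.4, -0.3, -4.5]
gripper_width: 0.0082
t 8.95 pos [ 0.3767 -0.2746  0.2562] w 0.008237067661566554 F [-1.4016 -0.257  -4.4623] q [ 0.2162  0.3308  0.4964  1.9073 -0.1941  0.9503  0.7908]
shift [ 0.0012 -0.0437  0.0133] turn [-0.0013 -0.0039 -0.0019]
```

View pics/w3.png

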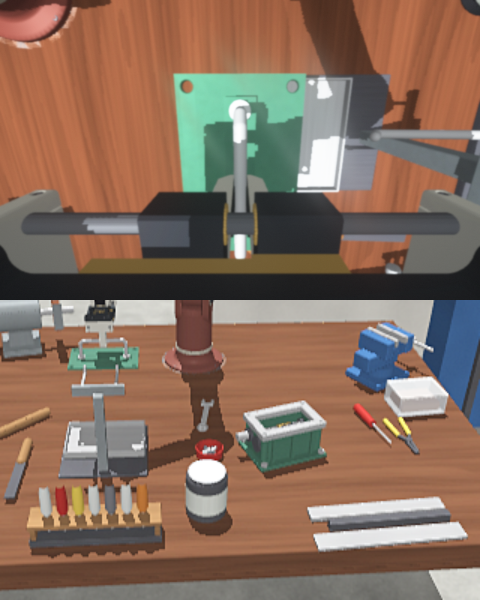

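The cover is clear of the prongs and hanging level, and the gearbox is free in the scene view. Raise it, then carry it across.

```bash
python3 -m handwheel '[[0,-0.012,0,0,0,0,0],[0,-0.016,0,0,0,0,0],[0,-0.016,0,0,0,0,0],[0,-0.012,0,0,0,0,0],[-0.012,0,0,0,0,0,0],[-0.020,0,0.004,0,0,0,0],[-0.028,0,0.008,0,0,0,0],[-0.028,0,0.010,0,0,0,0]]'
python3 -m handwheel '[[-0.028,0,0.010,0,-0.02,0,0],[-0.028,0,0.010,0,-0.02,0,0],[-0.028,0,0.010,0,-0.02,0,0],[-0.028,0,0.010,0,-0.02,0,0],[-0.028,0,0.010,0,-0.02,0,0],[-0.028,0,0.010,0,-0.02,0,0],[-0.028,0,0.010,0,-0.02,0,0],[-0.026,0,0.010,0,-0.02,0,0]]'
python3 st.py 0.5506 0.2107 0.25 18.1
```

```text
time: 10.05
tool_pos: [0.4012, -0.1839, 0.3153]
tool_rot: [0.497, -0.496, 0.504, -0.504]
force: [-0.1, 0.8, -4.8]
gripper_width: 0.0083
time: 11.05
tool_pos: [0.4635, 0.0585, 0.3118]
tool_rot: [-0.537, 0.539, -0.463, 0.455]
force: [0.9, -0.5, -4.7]
gripper_width: 0.0086
t 11.05 pos [0.4635 0.0585 0.3118] w 0.008644568242725047 F [ 0.8572 -0.4871 -4.7361] q [-0.3957  0.2619  0.2972  1.8    -0.0928  1.1025  0.0929]
shift [-0.1361  0.0617  0.1105] turn [ 0.009  -0.1577 -0.0081]
```

```bash
python3 -m handwheel '[[-0.022,0,0.015,0.001,-0.026,-0.001,0],[-0.022,0,0.015,0.001,-0.026,-0.001,0],[-0.022,0,0.015,0.001,-0.026,-0.001,0],[-0.020,0,0.014,0.001,-0.026,-0.001,0],[-0.015,0.005,0.012,0.001,-0.026,-0.001,0],[-0.010,0.010,0.008,0.001,-0.02,-0.001,0],[-0.004,0.010,0.004,0,-0.01,0,0],[0,0.005,0,0,0,0,0]]'
python3 st.py 0.5506 0.2107 0.21 18.1
python3 - <<'E'
from h import *
from rig import arm
c=arm.get_calibration("wrist");im=arm.snapshot("wrist");cv2.imwrite("pics/w4.png",im[:,:,::-1])
M=R.from_quat(arm.sense()['tool_rot'],scalar_first=True).as_matrix();p=arm.sense()['tool_pos'];h=np.arctan2(M[1,2],M[0,2])
r=np.array([[np.cos(h),-np.sin(h)],[np.sin(h),np.cos(h)]])
print('cover holes pred',proj(c,np.c_[p[:2]+H@r.T,np.full(4,p[2]-.047)]).tolist())
r=np.array([[np.cos(.3157),-np.sin(.3157)],[np.sin(.3157),np.cos(.3157)]])
print('gear holes pred',proj(c,np.c_[np.array([.5506,.2107])+H@r.T,np.full(4,.105)]).tolist())
E
```

```text
time: 12.05
tool_pos: [0.5206, 0.1992, 0.2766]
tool_rot: [-0.574, 0.578, -0.413, 0.408]
force: [0.2, 0.2, -4.5]
gripper_width: 0.0083
t 12.05 pos [0.5206 0.1992 0.2766] w 0.008278229870649323 F [ 0.1947  0.18   -4.5431] q [-0.5409  0.4372  0.208   1.6295 -0.1009  1.0937  0.0267]
shift [-0.001   0.0663  0.0327] turn [ 0.0085  0.0156 -0.0018]
cover holes pred [[261.8433300516596, 323.8889090835736], [248.48467752441806, 114.5776826066061], [391.66331623406904, 114.54906312527258], [378.16299126225334, 324.62473564489403]]
gear holes pred [[307.0178502287351, 257.0328589011347], [307.4965847518166, 119.19598859541986], [395.24172338802083, 120.59197349629551], [383.8782284248749, 258.43351153116515]]
```

View pics/w4.png

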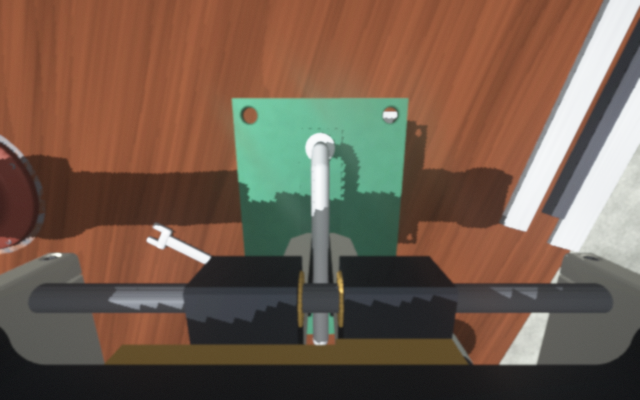

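The cover holes appear at (249,115) and (391,115), exactly where a level cover centred on the TCP should show them. Next, centre over the gearbox and come down to about 35 mm above the flange for a check with the same (top) camera.

```bash
python3 -m handwheel '[[0,0.004,0.012,0.004,0.006,0,0],[0,0.006,0.012,0.003,0.006,0,0],[0,0.014,0.006,0.002,0.003,0,0],[0,0.016,0.003,0,0,0,0],[0,0.016,0,0,0,0,0],[0,0.014,0,0,0,0,0],[0,0.008,0,0,0,0,0],[0,0,0,0,0,0,0]]'
python3 st.py 0.5506 0.2107 0.193 18.1
python3 - <<'E'
from h import *
from rig import arm
C={n:arm.get_calibration(n) for n in("top","scene","wrist")}
I={n:arm.snapshot(n)[:,:,::-1] for n in C}
for n in I: cv2.imwrite(f"pics/a_{n}.png",I[n])
t=I["top"][155:255,205:305];s=I["scene"][170:250,320:420]
cv2.imwrite("pics/a5.png",np.hstack([cv2.resize(t,(400,400),interpolation=2),cv2.resize(s,(400,400),interpolation=2)]))
E
```

```text
time: 13.1
tool_pos: [0.5538, 0.2075, 0.1914]
tool_rot: [-0.571, 0.572, -0.417, 0.416]
force: [0.8, -0.8, -5.3]
gripper_width: 0.0082
t 13.1 pos [0.5538 0.2075 0.1914] w 0.008170809479694752 F [ 0.7872 -0.8453 -5.288 ] q [-0.5177  0.5712  0.1961  1.6566 -0.1321  0.9291  0.0387]
shift [-0.004  -0.0016 -0.0021] turn [ 0.0023 -0.0047 -0.0001]
```

View pics/a5.png

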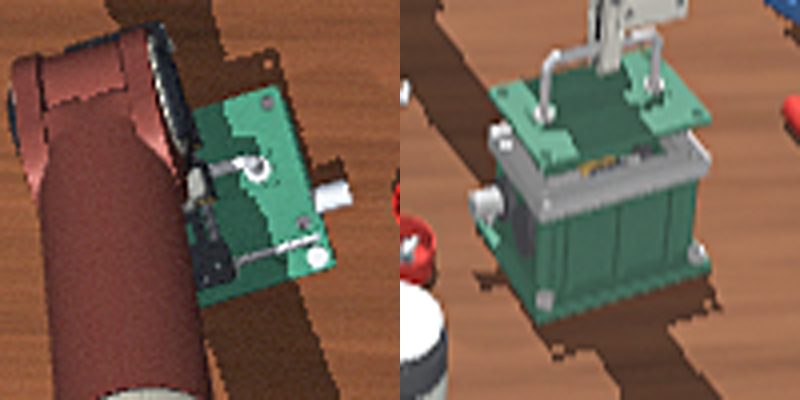

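The top view shows cover holes 3 and 0 at crop (268,102) and (303,222), still slightly off. The scene view shows a clear gap all round. I'll measure the offset against the gearbox holes in the same camera.

```bash
cat > chk.py <<'E'
from h import *
from rig import arm
import sys
s=arm.sense();p=s['tool_pos'];M=R.from_quat(s['tool_rot'],scalar_first=True).as_matrix();h=np.arctan2(M[1,2],M[0,2])
rot=lambda a:np.array([[np.cos(a),-np.sin(a)],[np.sin(a),np.cos(a)]])
pred=np.c_[p[:2]+H@rot(h).T,np.full(4,p[2]-.047)]
c=arm.get_calibration("top");im=cv2.imread(sys.argv[1]);g=cv2.cvtColor(im,cv2.COLOR_BGR2GRAY).astype(float)
P=[]
for u,v in [(303,222),(268,102)]:
    x,y=round(205+u/4),round(155+v/4);w=g[y-3:y+4,x-3:x+4];wt=np.clip(np.median(w)-w-15,0,None)
    yy,xx=np.mgrid[y-3:y+4,x-3:x+4];q=[(xx*wt).sum()/wt.sum(),(yy*wt).sum()/wt.sum()];m=[205+(u+.5)/4-.5,155+(v+.5)/4-.5]
    print('dark centroid',q,'picked',m);print(w.astype(int))
    P.append([ray(c,q,p[2]-.047)[0,:2],ray(c,m,p[2]-.047)[0,:2]])
P=np.array(P)
G=np.array([.5506,.2107])+H@rot(.3157).T
for k in(0,1):print('hole0,hole3 vs tcp-pred',(P[:,k]-pred[[0,3],:2])*1e3,'vs gear',(P[:,k]-G[[0,3]])*1e3)
print('scene pred cover',proj(arm.get_calibration("scene"),pred))
E
python3 chk.py pics/a_top.png
```

```text
dark centroid [np.float64(280.7828947368421), np.float64(211.59868421052633)] picked [280.375, 210.125]
[[138 132 133 136 133 112 231]
 [136 134 115 113 135 130 129]
 [130 111 130 126 132 135 134]
 [122 129 118 126 120 133 146]
 [135 138  65 133 158 137 107]
 [136 119  78  99 129 127 122]
 [132 126 123 117  83 190 184]]
dark centroid [np.float64(273.31418918918916), np.float64(178.3918918918919)] picked [271.625, 180.125]
[[ 88 118 140 140 143  99  54]
 [141 140 122 118 137 149  59]
 [136 112  81 109 132 150  68]
 [132 113 129 125 130 147 112]
 [140 109 118 114 124 144 123]
 [139 124 105 105 131 139 141]
 [140 140 135 134 137 139 143]]
hole0,hole3 vs tcp-pred [[-7.1281 -1.5903]
 [ 2.7292 -5.9543]] vs gear [[-3.4432 -4.4523]
 [ 6.5499 -9.2352]]
hole0,hole3 vs tcp-pred [[-2.5973 -0.2286]
 [-2.8099 -0.8746]] vs gear [[ 1.0876 -3.0906]
 [ 1.0107 -4.1555]]
scene pred cover [[345.3263 188.208 ]
 [382.0174 180.8301]
 [394.1486 192.4718]
 [356.2331 200.5504]]
```

The dark-centroid search fails on the low-contrast holes. Using the hand-picked pixels, the top camera reads about 2.7 mm low in x against the TCP, so I want a better gearbox measurement. I'll rise and back off along tool x so the wrist camera sees the gearbox past the cover.

```bash
python3 -m handwheel '[[0,-0.014,0,0,0,0,0],[0,-0.020,0,0,0,0,0],[0,-0.020,0,0,0,0,0],[0,-0.020,0,0,0,0,0],[0.010,-0.020,0,0,0,0,0],[0.018,-0.020,0,0,0,0,0],[0.024,-0.014,0,0,0,0,0],[0.028,-0.010,0,0,0,0,0]]' >/dev/null
python3 -m handwheel '[[0.028,0,0,0,0,0,0],[0.028,0,0,0,0,0,0],[0.028,0,0,0,0,0,0],[0.024,0,0,0,0,0,0],[0.016,0,0,0,0,0,0],[0.008,0,0,0,0,0,0],[0,0,0,0,0,0,0],[0,0,0,0,0,0,0]]'
python3 st.py 0.5525 0.211 0.33 18.1
python3 - <<'E'
from h import *
from rig import arm
import json
c=arm.get_calibration("wrist");im=arm.snapshot("wrist")[:,:,::-1];cv2.imwrite("pics/b_w.png",im)
g=cv2.cvtColor(im,cv2.COLOR_BGR2GRAY).astype(float)
r=np.array([[np.cos(.3157),-np.sin(.3157)],[np.sin(.3157),np.cos(.3157)]])
pred=proj(c,np.c_[np.array([.5506,.2107])+H@r.T,np.full(4,.105)]);Q=[]
for u in pred:
    x,y=np.round(u).astype(int);n=8;w=g[y-n:y+n+1,x-n:x+n+1];wt=(w<110)*1.0
    k,l,st,ce=cv2.connectedComponentsWithStats((w<120).astype(np.uint8))
    j=min(range(1,k),key=lambda j:np.hypot(*(ce[j]-n)) if st[j,4]<60 else 99);Q.append(ce[j]+[x-n,y-n]);print(u,Q[-1],st[j])
P=ray(c,Q,.105)[:,:2];print(fit(H,P))
hs=cv2.cvtColor(im,cv2.COLOR_BGR2HSV);m=((hs[...,1]<50)&(hs[...,2]>150)).astype(np.uint8)
k=cv2.connectedComponents(m)[1];x,y=np.round((Q[0]+Q[1])/2).astype(int);l=k[y,x]
ys,xs=np.where(k==l);print(l,len(xs),cv2.minAreaRect((ray(c,np.c_[xs,ys],.105)[:,:2]*1e3).astype(np.float32)))
v=im.copy()
for q in Q:cv2.circle(v,tuple(np.round(q).astype(int)),8,(0,0,255),1)
cv2.imwrite("pics/b_v.png",v)
E
```

```text
time: 15.25
tool_pos: [0.6229, 0.0026, 0.3585]
tool_rot: [0.582, -0.563, 0.409, -0.421]
force: [-0.3, -0.1, -5.0]
gripper_width: 0.0085
t 15.25 pos [0.6229 0.0026 0.3585] w 0.008481821605503757 F [-0.3378 -0.0659 -4.9783] q [-0.1821  0.4795  0.2529  1.3276 -0.1324  1.3196  0.389 ]
shift [-0.2199  0.0287 -0.003 ] turn [-0.0323  0.0003 -0.0013]
[274.9047  82.6039] [276.4444  83.9333] [ 6  6  8  7 45]
[268.9253 -69.7807] [269. -70.] [  0   0  17  17 289]
[350.7797 -67.9295] [351. -68.] [  0   0  17  17 289]
[347.1927  83.0149] [347.8  84.5] [ 8  8  3  4 10]
(array([0.5516, 0.2102]), np.float64(0.3207956331483767), array([0.9682, 1.3052, 0.6444, 1.3598]))
1 1114 ((512.0158081054688, 176.26040649414062), (25.21799087524414, 66.23417663574219), 18.302045822143555)
```

View pics/b_v.png

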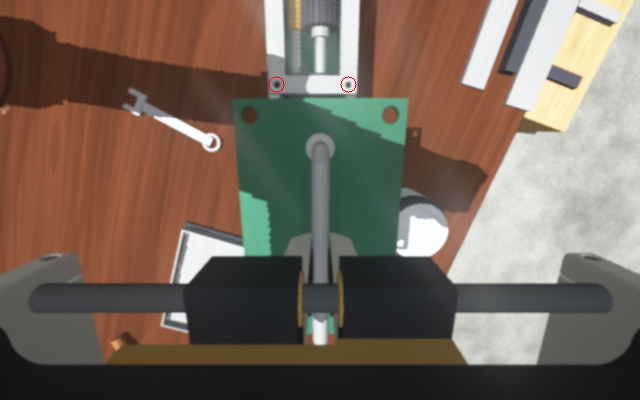

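Only the near two flange holes are in view, at (276,84) and (348,84); the far ones are off the picture. The tool has also tilted 1.8°. I'll level it and move sideways (tool -z) so that the gearbox shows beside the cover.

```bash
python3 -m handwheel '[[0,0.002,-0.012,-0.006,0,0,0],[0,0.002,-0.022,-0.006,0,0,0],[0,0.002,-0.028,-0.006,0,0,0],[0,0,-0.030,-0.006,0,0,0],[0,0,-0.030,-0.005,0,0,0],[0,0,-0.028,-0.003,0,0,0],[0,0,-0.020,0,0,0,0],[0,0,-0.010,0,0,0,0]]' >/dev/null
python3 -m handwheel '[[0,0,0,0,0,0,0],[0,0,0,0,0,0,0],[0,0,0,0,0,0,0]]'
cat > gb.py <<'E'
from h import *
from rig import arm
import sys
c=arm.get_calibration("wrist");im=arm.snapshot("wrist")[:,:,::-1];cv2.imwrite("pics/%s.png"%sys.argv[1],im)
g=cv2.cvtColor(im,cv2.COLOR_BGR2GRAY)
r=np.array([[np.cos(.3157),-np.sin(.3157)],[np.sin(.3157),np.cos(.3157)]])
pred=proj(c,np.c_[np.array([.5525,.2105])+H@r.T,np.full(4,.105)]);Q=[]
v=cv2.resize(im,None,fx=1,fy=1)
for u in pred:
    x,y=np.round(u).astype(int);n=5
    if not(n<=y<400-n and n<=x<640-n): print(u,'out');Q.append(u);continue
    w=g[y-n:y+n+1,x-n:x+n+1].astype(float);wt=np.clip(np.percentile(w,60)-25-w,0,None)
    k,l,st,ce=cv2.connectedComponentsWithStats((wt>0).astype(np.uint8))
    j=min(range(1,k),key=lambda j:np.hypot(*(ce[j]-n)));wt=wt*(l==j);yy,xx=np.mgrid[y-n:y+n+1,x-n:x+n+1]
    Q.append(np.array([(xx*wt).sum(),(yy*wt).sum()])/wt.sum());print(u,Q[-1],st[j])
    cv2.circle(v,tuple(np.round(Q[-1]).astype(int)),8,(0,0,255),1)
print('gear fit',fit(H,ray(c,Q,.105)[:,:2]))
cv2.imwrite("pics/%s_v.png"%sys.argv[1],v)
E
python3 st.py 0.5525 0.211 0.33 18.1; python3 gb.py d1
```

```text
time: 16.68
tool_pos: [0.4415, -0.0512, 0.3497]
tool_rot: [0.575, -0.574, 0.414, -0.411]
force: [-0.1, -0.2, -5.5]
gripper_width: 0.0085
t 16.675 pos [ 0.4415 -0.0512  0.3497] w 0.008480720242365174 F [-0.1483 -0.2143 -5.4806] q [-0.1588  0.187   0.279   1.7841 -0.0589  1.182   0.4638]
shift [-0.2128  0.0203  0.1891] turn [ 0.002   0.0098 -0.0046]
[424.7504  88.2465] [423.4597  88.9913] [ 1  3  6  7 34]
[440.0254 -65.2171] out
[523.224  -64.3781] out
[498.1917  88.9827] [496.6279  89.5456] [ 1  3  6  7 31]
gear fit (array([0.5518, 0.2098]), np.float64(0.30805249273581153), array([0.9065, 0.2558, 0.8315, 0.4277]))
```

View pics/d1_v.png

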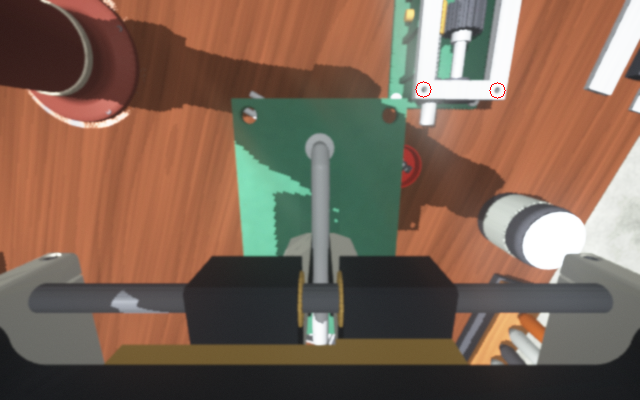

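Only the near two flange holes are visible again, at (423,89) and (497,90). I'll move about 90 mm forward along tool -x to bring the far two into view as well.

```bash
python3 -m handwheel '[[-0.010,0,0.002,0,0.002,0,0],[-0.018,0,0.003,0.001,0.002,-0.001,0],[-0.020,0,0.003,0.001,0.002,-0.001,0],[-0.020,0,0.003,0,0.002,-0.001,0],[-0.016,0,0.002,0,0.001,-0.001,0],[-0.008,0,0,0,0,0,0],[0,0,0,0,0,0,0],[0,0,0,0,0,0,0]]'
python3 st.py 0.5518 0.2098 0.33 18.1; python3 gb.py d2
```

```text
time: 17.73
tool_pos: [0.4251, 0.0474, 0.349]
tool_rot: [0.573, -0.573, 0.415, -0.413]
force: [0.6, 0.4, -4.7]
gripper_width: 0.0084
t 17.725 pos [0.4251 0.0474 0.349 ] w 0.00842166622548346 F [ 0.5935  0.3722 -4.727 ] q [-0.332   0.1549  0.2029  1.822  -0.0357  1.1695  0.202 ]
shift [-0.1143  0.0191  0.1713] turn [ 0.001   0.0036 -0.002 ]
[406.6814 161.7866] [405.6735 161.8049] [ 2  3  5  5 24]
[417.9532  28.0298] [416.799   29.2078] [ 1  2  7  9 49]
[495.4479  28.2979] [493.9207  29.3101] [ 1  3  7  8 48]
[475.5686 162.0399] [475.4719 164.1   ] [ 0  3 11  8 55]
gear fit (array([0.5519, 0.2089]), np.float64(0.31651557047516293), array([1.4316, 0.2256, 0.6446, 2.0542]))
```

View pics/d2_v.png

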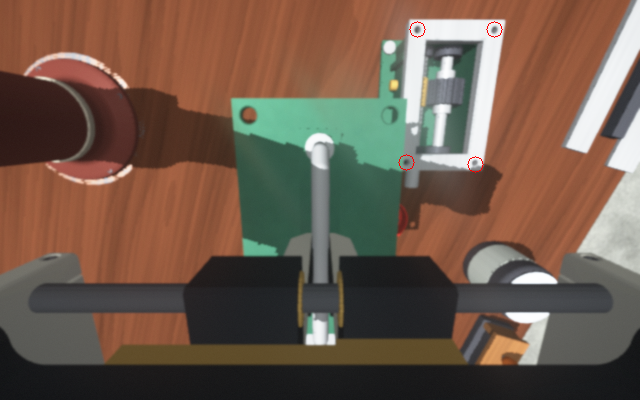

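All four flange holes are visible, but the hole 3 centroid (475,164) picked up the background past the flange edge. I'll refit with the rest.

```bash
python3 - <<'E'
from h import *
from rig import arm
c=arm.get_calibration("wrist");im=cv2.imread("pics/d2.png");g=cv2.cvtColor(im,cv2.COLOR_BGR2GRAY)
print(g[158:168,470:482]);print(g[157:167,400:412])
Q=np.array([(405.67,161.8),(416.8,29.2),(493.92,29.31)])
print(fit(H[:3],ray(c,Q,.105)[:,:2]))
E
```

```text
[[244 244 243 241 238 238 240 242 244 244 243 242]
 [243 243 239 231 220 215 223 234 241 243 243 241]
 [242 238 226 197 175 169 186 217 236 241 242 240]
 [241 230 194 156 141 141 159 197 231 240 241 239]
 [239 222 173 138 135 139 153 190 229 240 241 238]
 [239 222 171 140 138 144 160 198 230 240 241 237]
 [240 226 184 154 151 159 181 206 228 235 238 233]
 [240 232 204 177 175 184 191 197 201 212 223 215]
 [238 228 205 187 188 187 178 169 163 169 179 169]
 [224 199 177 167 169 166 155 146 142 143 141 130]]
[[150 152 150 147 144 143 142 141 141 140 139 138]
 [152 151 149 145 140 136 132 135 136 137 138 138]
 [151 150 147 141 129 116 112 116 122 131 135 136]
 [149 149 145 131 108  91  88  95 108 121 131 137]
 [149 147 139 120  89  71  74  87  99 114 128 135]
 [148 148 137 116  83  66  74  84  98 112 128 134]
 [149 146 139 116  89  77  84  95 106 117 129 134]
 [147 147 141 124 106  98 100 107 117 128 134 136]
 [148 149 142 135 125 119 118 121 129 133 135 138]
 [147 148 144 139 135 133 132 133 135 136 137 137]]
(array([0.5513, 0.2092]), np.float64(0.31465564772748716), array([0.7828, 0.5265, 0.3771]))
```

Four views agree on a gearbox centre near (0.5518, 0.2095), yaw 18.1°, within about 1 mm. Returning over it.

```bash
python3 -m handwheel '[[-0.008,0.001,0.012,0,0,0,0],[-0.013,0.003,0.020,0,0,0,0],[-0.016,0.005,0.025,0,0.001,0,0],[-0.018,0.005,0.026,0,0.001,0,0],[-0.018,0.005,0.026,0,0.001,0,0],[-0.016,0.005,0.025,0,0,0,0],[-0.012,0.005,0.018,0,0,0,0],[-0.006,0.005,0.009,0,0,0,0]]'
python3 st.py 0.5518 0.2095 0.20 18.1
```

```text
time: 18.77
tool_pos: [0.5548, 0.2141, 0.3102]
tool_rot: [0.575, -0.571, 0.416, -0.413]
force: [0.4, -0.8, -3.7]
gripper_width: 0.0084
t 18.775 pos [0.5548 0.2141 0.3102] w 0.008408919240709732 F [ 0.4217 -0.7759 -3.7406] q [-0.4896  0.4655  0.1404  1.4756 -0.0738  1.2035 -0.0189]
shift [ 0.0041  0.1102 -0.0045] turn [-0.0016  0.0027 -0.006 ]
```

```bash
python3 -m handwheel '[[0.002,0.012,-0.003,0,0.001,-0.002,0],[0.002,0.018,-0.002,0,0.001,-0.002,0],[0,0.020,0,-0.001,0,-0.002,0],[0,0.020,0,0,0,0,0],[0,0.018,0,0,0,0,0],[0,0.010,0,0,0,0,0],[0,0.004,0,0,0,0,0],[0,0,0,0,0,0,0]]'
python3 st.py 0.5518 0.2095 0.179 18.1
```

```text
time: 19.77
tool_pos: [0.5478, 0.2036, 0.2012]
tool_rot: [-0.569, 0.574, -0.417, 0.416]
force: [0.2, -0.5, -4.4]
gripper_width: 0.0085
t 19.775 pos [0.5478 0.2036 0.2012] w 0.008531714339880724 F [ 0.1779 -0.5439 -4.4239] q [-0.4793  0.5491  0.1337  1.6591 -0.0816  0.9464 -0.0052]
shift [-0.0045  0.0221  0.0057] turn [ 0.0073 -0.0044  0.0038]
```

```bash
python3 -m handwheel '[[-0.003,0.004,0.003,0.004,-0.002,0.002,0],[-0.002,0.006,0.002,0.003,-0.002,0.001,0],[0,0.005,0.001,0,0,0,0],[0,0.003,0,0,0,0,0],[0,0,0,0,0,0,0],[0,0,0,0,0,0,0]]'
python3 st.py 0.5518 0.2095 0.179 18.1
```

```text
time: 20.52
tool_pos: [0.5533, 0.2111, 0.1833]
tool_rot: [0.573, -0.572, 0.414, -0.416]
force: [-0.4, -0.1, -4.9]
gripper_width: 0.0088
t 20.525 pos [0.5533 0.2111 0.1833] w 0.008768878289097748 F [-0.4371 -0.1074 -4.8694] q [-0.4816  0.5753  0.1274  1.6671 -0.0875  0.9014 -0.0042]
shift [ 0.0011  0.0043 -0.002 ] turn [-0.0034  0.0002  0.0004]
```

```bash
python3 -m handwheel '[[0.001,0.003,-0.001,-0.002,0,0,0],[0,0.001,-0.001,-0.001,0,0,0],[0,0,0,0,0,0,0],[0,0,0,0,0,0,0]]'
python3 st.py 0.5518 0.2095 0.179 18.1
python3 - <<'E'
from h import *
from rig import arm
c=arm.get_calibration("wrist")
I={n:arm.snapshot(n)[:,:,::-1] for n in("top","wrist","scene")}
for n in I: cv2.imwrite(f"pics/e_{n}.png",I[n])
G=(lambda r:np.c_[np.array([.5518,.2095])+H@r.T,np.full(4,.105)])(np.array([[np.cos(.3157),-np.sin(.3157)],[np.sin(.3157),np.cos(.3157)]]))
p=proj(c,G);pc=proj(c,G+[0,0,.027]);print('gear',p,'cover top',pc)
a=[]
w=I["wrist"]
for i in(1,2): 
    x,y=np.round(pc[i]).astype(int);a.append(cv2.resize(w[y-12:y+13,x-12:x+13],(400,400),interpolation=cv2.INTER_CUBIC));print(x-12,y-12)
cv2.imwrite("pics/e6.png",np.hstack(a))
E
```

```text
time: 21.02
tool_pos: [0.5518, 0.2094, 0.1794]
tool_rot: [0.573, -0.572, 0.415, -0.415]
force: [0.1, 0.4, -4.5]
gripper_width: 0.0082
t 21.025 pos [0.5518 0.2094 0.1794] w 0.00821818410316887 F [ 0.134   0.4322 -4.5   ] q [-0.4794  0.5779  0.1267  1.6752 -0.0882  0.8932 -0.0018]
shift [-0.0001  0.0004  0.0001] turn [-0.0009 -0.      0.0004]
gear [[267.8087 304.1143]
 [257.0498 115.718 ]
 [383.0937 115.7061]
 [372.4088 304.0818]] cover top [[261.9344 323.5588]
 [248.3125 113.5821]
 [391.83   113.569 ]
 [378.291  323.5202]]
236 102
380 102
```

View pics/e6.png

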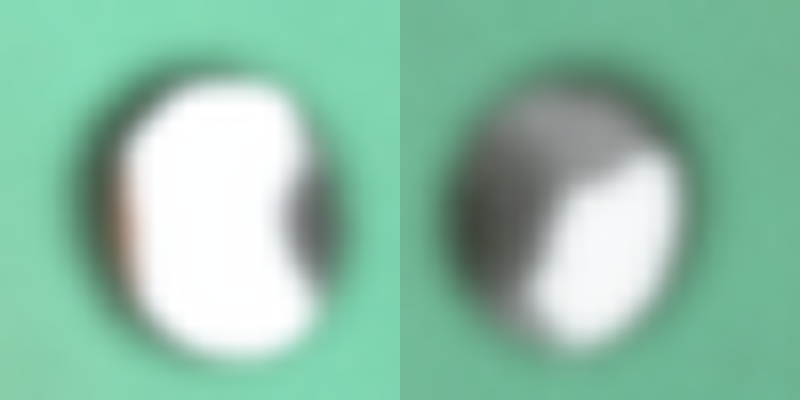

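Looking through the cover holes, the threaded hole under cover hole 1 shows at its right edge. Its row is ~115.4 (predicted 115.7). Its left edge is at column 253.4 (predicted 251.9) and the flange edge at 243.9 (predicted 242.9). So the gearbox sits about 0.9 mm further along +tool z; correcting that.

```bash
python3 -m handwheel '[[0,0,0.0009,-0.001,0,0,0],[0,0,0,0,0,0,0],[0,0,0,0,0,0,0],[0,0,0,0,0,0,0],[0,0,0,0,0,0,0],[0,0,0,0,0,0,0]]'
python3 st.py 0.5527 0.2098 0.179 18.1
python3 - <<'E'
from h import *
from rig import arm
w=arm.snapshot("wrist")[:,:,::-1];s=arm.snapshot("scene")[:,:,::-1]
a=[cv2.resize(w[102:127,x:x+25],(300,300),interpolation=cv2.INTER_CUBIC) for x in(236,380)]
b=cv2.resize(s[170:245,325:425],(600,450)[:2],interpolation=cv2.INTER_CUBIC)
cv2.imwrite("pics/f7.png",np.vstack([np.hstack(a),b[:300]]))
E
```

```text
time: 21.92
tool_pos: [0.5528, 0.2098, 0.1795]
tool_rot: [-0.572, 0.573, -0.415, 0.415]
force: [0.2, -0.7, -5.1]
gripper_width: 0.0084
t 21.925 pos [0.5528 0.2098 0.1795] w 0.008409196290317144 F [ 0.1655 -0.6502 -5.0755] q [-0.4791  0.5797  0.1266  1.6713 -0.0883  0.8962 -0.0017]
shift [-0.      0.0005 -0.0001] turn [-0.      0.0002  0.0003]
```

The picture limit is reached, so I'll do the last check numerically with brightness along the hole row.

```bash
python3 - <<'E'
from h import *
from rig import arm
w=arm.snapshot("wrist");g=w.min(2);o=cv2.imread("pics/e_wrist.png").min(2)
for n,i in(('before',o),('now',g)):
    print(n);print(i[108:123:1,240:262]);print(i[108:123,382:402])
E
python3 st.py 0.5527 0.2098 0.179 18.1
```

```text
before
[[128 117 101  87  87 120 183 233 247 249 250 249 245 224 162 126 123 125
  125 127 127 126]
 [120 104  87  81 117 185 237 252 254 254 254 254 253 244 191 131 118 123
  125 127 127 127]
 [112  92  78 100 172 235 252 254 254 254 254 254 254 248 208 143 118 119
  123 126 125 124]
 [105  87  79 125 210 249 254 254 254 254 254 254 254 248 214 152 118 115
  120 126 126 126]
 [ 99  79  80 127 217 251 254 254 254 254 254 254 253 243 200 141 112 108
  119 124 125 125]
 [ 96  80  77 122 212 250 254 254 254 254 254 254 251 232 172 121 101 103
  114 122 125 126]
 [ 96  79  76 117 206 249 254 254 254 254 254 253 247 214 151 108  96 102
  114 121 125 125]
 [ 98  80  77 109 193 247 254 254 254 254 254 253 246 206 142 103  93 100
  112 123 125 125]
 [101  83  79 106 186 245 253 254 254 254 254 254 248 210 144 104  94  99
  110 121 124 126]
 [107  88  83 104 184 244 253 254 254 254 254 254 250 224 159 112  97 101
  112 122 123 124]
 [114  96  88 105 177 243 253 254 254 254 254 254 252 238 186 130 104 105
  115 122 123 124]
 [122 105  91 104 167 239 253 254 254 254 254 254 254 248 220 158 119 
[... 3761 characters left out ...]
  92 104 124 153 196 231 241 243 242 232 193 127  93  97
  104 108]
 [ 89  80  79  87  98 111 127 157 202 234 242 243 240 226 173 114  95  99
  106 107]
 [ 97  86  86  94 106 120 138 174 218 239 243 242 236 210 152 106  97 102
  107 108]
 [101  94  94 101 115 130 151 193 229 241 242 238 222 177 126  99 101 105
  106 108]
 [106 102  98 106 118 130 154 193 226 235 234 221 183 136 105  99 103 107
  108 107]
 [106 105 102 104 112 124 138 161 188 200 198 175 138 110 100 102 105 106
  108 107]]
t 22.075 pos [0.5528 0.2098 0.1795] w 0.008629162906472242 F [ 0.5797 -0.159  -4.1928] q [-0.4791  0.5797  0.1267  1.6713 -0.0883  0.8962 -0.0017]
shift [-0.0001  0.0005 -0.0001] turn [0.     0.0001 0.0003]
```

The threaded hole's edge under hole 1 is now at column 252.3 (aligned: 251.9) and its centre row is 115.3 (aligned: 115.7), so the residual is about 0.3 mm. The pose is steady. Handing in.

```bash
python3 -c "
from rig import arm
s=arm.sense();print(s['time'],abs(s['joint_vel']).max(),s['tool_pos'],s['gripper_width'])
print(arm.sign_off())"
```

```text
22.075 0.0015289459998616517 [0.55276718 0.20976557 0.17947841] 0.008629162906472242
the job is handed in; nothing more can be done
None
```

I gripped the cover by its handle bar at 55 N, lifted it 25 mm and drew it about 125 mm out of the hooks. I then carried it to the gearbox and handed in at 22.1 s, still holding it there.

**Last checks:**
- **Height and level:** by the arm's readings, the underside is about 21 mm above the flange, the tool is level within about 0.1°, and the arm is still.
- **Contact:** the force reading showed only the cover's weight, about 0.5 kg, so nothing suggested it touched the gearbox.
- **Alignment:** seen through cover hole 1, the threaded hole is within about 0.3 mm of lined up. Hole 2 was partly in shadow and looked about 0.5 mm off. Holes 0 and 3 were hidden from the wrist camera at the end and rest on the measured yaw of 18.1°.

**Disagreements and gaps:**
- **Gearbox position:** the top-camera and wrist-camera positions differed by 1 to 2.5 mm. I corrected by the view through the holes.
- **Top-camera hole search:** the automatic search for the cover's holes failed, so I used hand-picked pixels there.
- **Final picture:** the viewer's limit was reached, so I made the last check from pixel values instead. I also did not look again at the tools, tin and can; the cover was carried high above them.

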